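# Unclamp the glazing plate and present it label up

## Robot

A 6-joint arm with a two-finger parallel gripper is mounted at the origin on the work surface. World frame = base frame: x ahead of the robot, y to its left, z up, the work surface at z = 0. Lengths are in mm, angles in rad, forces in N, time in s.
With the tool pointing down it reaches from about 400 to 925 mm from the base axis. Payload 12.5 kg.
Tool frame: the origin (TCP) lies at the very end of the fingers, on their centre line; the grasp point (between the pads) lies env.grip_point_offset behind it (env.grip_point_offset is the distance from the TCP to the grasp point, in mm); y points along the fingers, z is the direction in which the jaws open and shut, and the axes are right-handed (so a half turn about y gives the same grasp; the last joint's range is limited). The gripper opens to 95 mm and grips with 3 to 60 N. Pads are 20 mm wide; open, the fingers measure 119 mm over their backs; the gripper's body (75 mm by 180 mm) begins 59 mm behind the grasp point.
Start: joints at [1.185, 0.491, 1.559, -0, 1.092, -0.106], TCP at [172.585, 600.717, 214.661] pointing down, gripper open.
Joint ranges: [-3.1, 3.1], [-0.84, 2.19], [0.05, 2.79], [-1.13, 4.28], [0.06, 2.93], [-2.69, 2.69]. Speed limits (rad/s): [2.22, 2.22, 2.79, 3.14, 3.14, 3.14].

## Interface

Orientations are given as [roll, pitch, yaw] about the fixed x, y, z axes, in that order (R = Rz(yaw) Ry(pitch) Rx(roll)).
In Python, from cell import readout, read_camera, env, nets gives the robot as it stands.
- The arm moves only by the tool apply_moves, never from a script. Its argument "increments" is a list of rows, each a list of 3 entries, a list of its own where there are three numbers: the shift along the tool's x, y, z in cm, then the turn, a rotation vector about the tool's x, y, z in degrees, then the finger opening in cm, from 0 to 9.51. A call has exactly 5 rows; each row shifts and turns the pose as measured when the row begins, along the tool's axes as they then stand; what a row does not reach is not made up. A row lasts 1/8 s, in which the tool goes at most 62.5 mm and 10.7 degrees, less where a joint would pass 70% of its speed; a pose out of reach is approached as far as the arm can. A call with a gripper value outside its range is refused whole. The fingers move at their own pace and stop on an object; the grip force is fixed at half the most. Time passes only in rows, so rows that do not move let the fingers close, or fill a call up. It gives the time, the measured TCP pose, the force and the opening at its end, in the units of the state.
- readout.state(): the state, without advancing time (a new reading comes with each control period).
- read_camera(name): name is "scene" or "top"; returns a dict with "img" (400x640x3 uint8, red, green, blue), "vfov" (degrees; the focal length in pixels is half the picture's height over the tangent of half this angle, whatever the lens; pixels are square), "cx", "cy" (the principal point, pixels), "rvec" (rotation vector, rad) and "tvec" (3), from world to camera coordinates, as OpenCV has them. Camera axes: x right, y down, z forward; pixel columns grow to the right and rows downward; lengths in mm; the calibration is good to about 2 mm. A picture is of the moment at which its call begins. There is no depth.
- env.job_done(): hands the job in, once; it reports no verdict.
Trained networks look in a picture, given as the dict that the camera call returned (one of the last four; its "shot" number tells which), for a name from the list of things; names that differ only in an ending like _2 or _b are one class to them, and where a whole thing is asked for, a point or a joint stands for the part that bears it (a point fixed in the world has none). Each returns a list of dicts, best first, with "confidence" (0 to 1); they miss things now and then, are a little off and sometimes report something else, mostly with a low value. They report only what shows in the picture. A call takes as long as a camera call. They do not tell look-alikes from the thing itself.
- nets.look_for(picture, thing): "point" ([x, y, z] in mm, in the coordinates of the camera as it stood for that picture, good to about 4 mm: the middle of the surface that is visible of it).
- nets.mark_of(picture, thing): "point" ([x, y, z] in mm, in the coordinates of the camera as it stood for that picture, good to about 4 mm: a listed point, or the origin of a listed thing).
The state is a dict: "t": time; "joints": joint angles; "qvel": joint speeds; "tau": joint torques, N m; "eef_pos": TCP position; "tcp_rot": TCP orientation; "ft_force": force on the tool from outside, world axes, zero at the start; "moment": the same for the moment, N m; "opening": opening from 0.0 (shut) to 1.0 (fully open).
Only numpy, scipy, OpenCV 4.12 (cv2) and the standard library are available. Lean on these libraries where they do the work, as an engineer would, in place of code of your own. Each camera call takes 0.05 s, during which the arm holds its last target. There are 200 camera calls.

## Task

Slide the small vise's moving jaw open by its upright post, at least 25 mm, and only then lift the glazing plate out from between the jaws. Find the plate's frosted end by the small notch in its corner, and finish holding the plate in the gripper, up above the middle of the table, its lower edge at least 20 cm above the surface, laid back about 45 degrees so that the labelled face looks up and away from the robot, with the frosted end pointing to the robot's left. The program ends while holding it: do not put it down; leave the jaw open and the other things on the table where they are.

Things in the scene. Friction and masses are not known exactly. Their poses are not given: they have to be found in the camera images.
- vise: Aluminium hobby vise fixed to the table on a round steel swivel base, facing any way. Origin on the table under the middle between the closed jaws, z up. Fixed jaw on its +x side, moving jaw on -x, each 22 mm thick, 90 mm wide (y), tops 48 mm above the table. The bed the plate stands on is 20 mm above the table, 56 mm wide, from x -128 to +37 mm.
- jaw (a joint): Opening of the moving jaw in m: 0 closed on the plate (0 to 2 mm at the start), up to 0.045 fully open. It slides along the vise's -x direction, needs about 3 N plus light damping, and stays where it is left.
- jaw_post (a point): Top centre of the upright steel post on the moving jaw, 92 mm above the table. The post is round, 14 mm in diameter, and free for its upper 50 mm; it stands 52 mm towards the vise's -x from the origin when closed and moves with the jaw. Below it the jaw's carriage, 40 mm wide along y, has its top 40 mm above the table.
- plate: Acrylic plate on its long edge between the jaws, 8 mm thick (x), 110 long (y), 60 high (z), 60 g; axes start as the vise's, up to 8 mm off middle; top 32 mm clear of the jaws; stays upright once freed. Origin: middle of lower edge. Frosted +y end (37 mm) has a 14 mm notch in its top corner; blank label there on the +x face: with the notched end on your left it is on the face away from you.
- plate_notch (a point): Middle of the notch: 48 mm towards +y and 53 mm up from the plate's origin; marks the frosted end.
- left_mark (a point): Fixed flat grey dot, 18 mm across, on the table top to the robot's left; axes as the world (x ahead of the robot, y to its left, z up). Only marks which way is left; nothing has to go there.
- glue_jar: Bystander: closed glue jar, 54 mm in diameter, 75 mm high; origin at the centre of its underside.
- foam_arch: Bystander: white foam arch, 35 x 110 x 90 mm; origin at the centre of its underside.
- brush: Bystander: brush lying on the table, handle along its -x; origin under its middle.
There are look-alikes about, which are no part of the job. There is more than one size of the plate; the one meant has the size given above. Several things have the shape of the vise; the one meant has the colours described above.

How it is judged (in metres and radians):
On the way, in this order (a step that is already met when the one before it is completed fails the run):
1. the jaw is open at least 25 mm while the plate still stands in the vise (value of joint jaw above 0.024 m and height (world z) of plate below 0.03 m and angle between plate's own z axis and vertical below 0.8 rad and horizontal distance between plate and vise below 0.04 m), for 0.1 s.
2. the plate is lifted clear of the vise in the gripper (height (world z) of plate above 0.08 m and contact force between the fingers and plate above 0.5 N), for 0.1 s.
At the end, for the whole second after the job is handed in: Gripper still holds the plate, at rest, lower edge over 18 cm up; label face within 57 degrees of straight up, upper edge not below level (5 degrees allowed); frosted end to the robot's left within 20 degrees, right of the grey dot; jaw still open over 20 mm (contact force between the fingers and plate above 0.5 N and height (world z) of plate above 0.18 m and angle between plate's own x axis and vertical below 1 rad and angle between plate's own z axis and vertical below 1.66 rad and angle between the y axis of plate and the y axis of left_mark, either way round below 0.35 rad and y of left_mark in the frame of plate above 0.06 m and linear speed of plate below 0.03 m/s and value of joint jaw above 0.02 m); the arm keeps its last pose, push and grip.
It fails at once if the glue jar is moved more than 3 cm (distance of glue_jar from where it was at the start of the episode above 0.03 m).
It fails at once if the foam arch is moved more than 3 cm (distance of foam_arch from where it was at the start of the episode above 0.03 m).
It fails at once if the brush is moved more than 3 cm (distance of brush from where it was at the start of the episode above 0.03 m).
It also fails if it takes over 48 s, if anything falls off the work surface, if the arm or the gripper's body presses on something with over 40 N, if the wrist force passes 120 N, or if a joint passes its speed limit or range.

## Working session

There is one attempt and no reset: what is moved stays moved. The work goes in short steps, Python scripts to look and compute and a tool call to move; the robot and the scene stay as the last step left them, time stands still between calls to the robot, and variables do not carry over. Pictures are saved under pics/ and viewed, about 8 in all and at most 12, crops included, and the job is handed in when it is done.

Besides the shell and the picture viewer there is one more tool, called as name([rows], argument=value, ...), one row to a line, values as JSON. apply_moves: Moves the arm, as the interface text tells. Its arguments: {"type":"object","properties":{"increments":{"type":"array"}},"required":["increments"]}

```bash
ls; mkdir -p pics
cat > h.py <<'E'
import numpy as np, cv2
from cell import readout, read_camera, env, nets
from scipy.spatial.transform import Rotation as Ro
def K(p):
    f=p["img"].shape[0]/2/np.tan(np.radians(p["vfov"])/2); return np.array([[f,0,p["cx"]],[0,f,p["cy"]],[0,0,1]])
def w2p(p,X): return cv2.projectPoints(np.float64(X).reshape(-1,3),np.float64(p["rvec"]),np.float64(p["tvec"]),K(p),None)[0].reshape(-1,2)
def c2w(p,c): return Ro.from_rotvec(np.ravel(p["rvec"])).inv().apply(np.array(c)-np.ravel(p["tvec"]))
def p2w(p,uv,z):
    R=Ro.from_rotvec(np.ravel(p["rvec"])).inv(); o=R.apply(-np.ravel(p["tvec"]))
    d=R.apply(np.linalg.inv(K(p))@np.array([uv[0],uv[1],1.])); return o+d*(z-o[2])/d[2]
def save(img,n,s=1): cv2.imwrite("pics/"+n,cv2.resize(img[...,::-1],None,fx=s,fy=s,interpolation=cv2.INTER_CUBIC))
E
python3 - <<'E'
from h import *
ims=[]
for n in("scene","top"):
    p=read_camera(n); ims.append(p["img"]); print(n,p["vfov"],p["cx"],p["cy"],c2w(p,[0,0,0]).round(),sorted(p.keys()))
    for t in("vise","jaw_post","plate","plate_notch","left_mark","glue_jar","foam_arch","brush"):
        for d in nets.mark_of(p,t)[:5]:
            w=c2w(p,d["point"]); print(t,round(d["confidence"],2),w.round(),w2p(p,w).round()[0])
    save(p["img"],n+"0.png",1.25)
s=readout.state(); print(s, env.grip_point_offset)
E
```

```text
pics
scene 52.03708295508714 320.80219263982787 206.1317002601136 [1085. -576.  731.] ['cx', 'cy', 'img', 'rvec', 'shot', 'tvec', 'vfov']
vise 0.92 [551. -71.  -1.] [320. 250.]
vise 0.91 [363.  72.  -0.] [310. 193.]
jaw_post 0.69 [364.  21.  98.] [296. 173.]
jaw_post 0.62 [ 554. -129.   93.] [302. 234.]
plate 0.87 [555. -69.  24.] [321. 243.]
plate 0.64 [542.  59.   5.] [352. 222.]
plate_notch 0.79 [518.  34.  39.] [339. 213.]
plate_notch 0.68 [507. -80.  79.] [304. 219.]
left_mark 0.65 [627. 290.   0.] [428. 200.]
left_mark 0.55 [426. 419.   6.] [400. 156.]
glue_jar 0.67 [539. 421.   4.] [428. 169.]
foam_arch 0.9 [ 503. -384.    2.] [200. 309.]
brush 0.7 [626. 290.   2.] [428. 200.]
brush 0.49 [535. 419.   2.] [427. 170.]
top 47.18740955726166 318.6013228173578 192.79743997744646 [ 334.  -18. 1178.] ['cx', 'cy', 'img', 'rvec', 'shot', 'tvec', 'vfov']
vise 0.8 [552. -75.   3.] [346. 182.]
vise 0.77 [360.  73.   3.] [288. 256.]
jaw_post 0.97 [ 562. -126.   93.] [369. 172.]
jaw_post 0.72 [368.  20.  97.] [308. 252.]
plate 0.63 [542.  49.   1.] [298. 186.]
plate 0.47 [556. -74.  15.] [3
[... 292 characters left out ...]
 418.   1.] [158. 189.]
{'t': 0.9, 'joints': array([ 1.18541633e+00,  4.90888676e-01,  1.55893422e+00, -3.26072320e-05,
        1.09168904e+00, -1.05630019e-01]), 'qvel': array([ 9.24163429e-04,  6.57140123e-04, -7.65898743e-04,  1.23679016e-03,
        6.59336299e-04,  5.40594299e-05]), 'tau': array([-1.52299061e-03, -6.12456822e+01, -2.58416247e+01,  6.92442292e-02,
        4.48121410e-02, -1.97366961e-05]), 'eef_pos': array([172.57678776, 600.70392429, 214.65617845]), 'tcp_rot': array([-1.57071911e+00, -3.72861733e-05, -2.79734953e-01]), 'ft_force': array([-0.55366349,  0.39540622, -0.16406684]), 'moment': array([-0.02866882,  0.00292654, -0.02818898]), 'opening': 1.0003259312852995} 18.8
```

View pics/scene0.png

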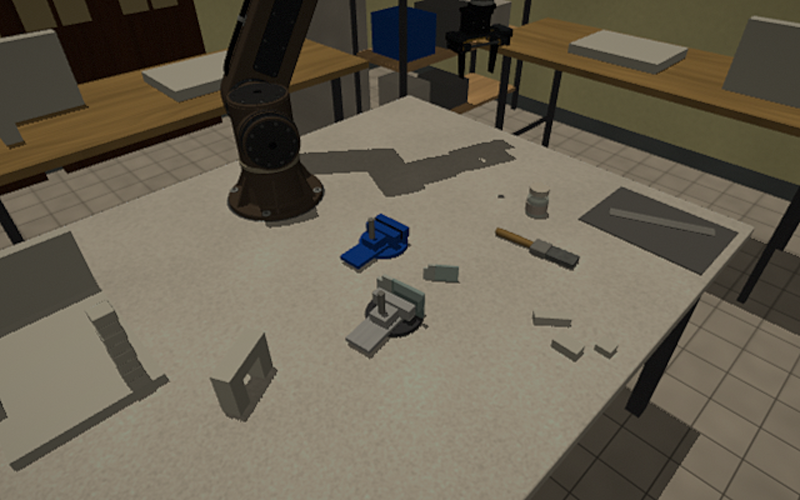

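View pics/top0.png

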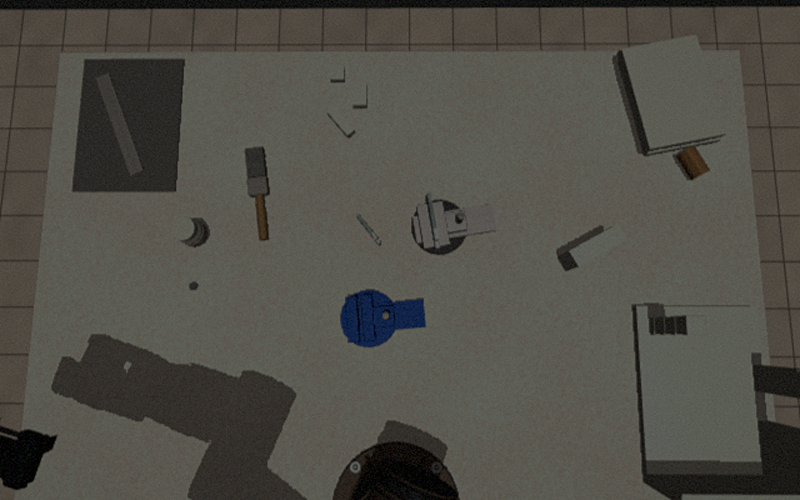

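Run:
```python
import cv2,numpy as np
a=cv2.imread("pics/scene0.png");b=cv2.imread("pics/top0.png")
A=a[int(150*1.25):int(300*1.25),int(260*1.25):int(400*1.25)];B=b[int(150*1.25):int(290*1.25),int(260*1.25):int(400*1.25)]
f=lambda x:cv2.resize(x,(400,440),interpolation=cv2.INTER_CUBIC)
cv2.imwrite("pics/crop0.png",np.hstack([f(A),f(B)]))
```

```text
(no output)
```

View pics/crop0.png

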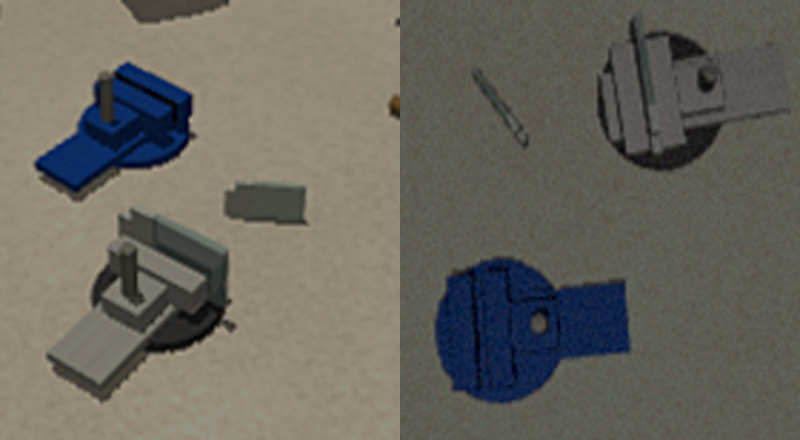

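The scene shows two vise shapes: blue at scene px (310,193), and aluminium on a dark steel base at (320,250). There are two plates: a small loose one at (352,222), and the large one in the aluminium jaws. The task means the aluminium vise and the plate it holds. Its post is at scene px (303,234), pointing away to world -y. The notch is on the robot-side end, at about (304,220).

I'll fit the pose while moving towards it.

```bash
cat > fit.py <<'E'
from h import *
from scipy.optimize import least_squares
s=read_camera("scene");t=read_camera("top")
obs=[(s,(276.5,271.4),'a'),(s,(295,282.6),'b'),(s,(303,234.4),'p'),(t,(367.8,173.9),'p'),(t,(396.5,163.7),'b'),(t,(399,185),'a'),(t,(342.3,154.8),'e'),(t,(349.3,197.7),'n'),(s,(339.8,236.2),'e2')]
def V(q): 
    x,y,th,j,py=q
    L={'a':[-128,28,20],'b':[-128,-28,20],'p':[-52-j,0,92],'e':[0,-55+py,80],'n':[0,55+py,66],'e2':[4,-55+py,80]}
    R=Ro.from_euler('z',th); return {k:R.apply(v)+[x,y,0] for k,v in L.items()}
def res(q):
    v=V(q); r=[w2p(c,v[k])[0]-uv for c,uv,k in obs]; return np.r_[np.ravel(r),(q[3]-1)/2,q[4]/8,(q[0]-552)/4,(q[1]+73)/4]
o=least_squares(res,[552,-73,1.68,1,0]);print(o.x.round(3));print(o.fun.round(1))
v=V(o.x);print({k:a.round() for k,a in v.items()})
im=np.hstack([cv2.resize(c["img"][140:300,250:410],(400,400),interpolation=cv2.INTER_CUBIC) for c in(s,t)]).copy()
for i,c in enumerate((s,t)):
    for a in v.values():
        u=(w2p(c,a)[0]-[250,140])*2.5+[400*i+1,1]; cv2.circle(im,tuple(int(z) for z in u),3,(255,0,0),1)
save(im,"fit.png")
E
python3 fit.py
```

```text
[ 5.50268e+02 -7.57380e+01  1.73600e+00 -2.07000e-01 -5.26000e+00]
[-1.4 -0.8 -1.2 -1.   0.9  0.1  1.1 -1.1 -3.1 -0.4 -1.6 -0.7  1.1 -1.3
  1.5  0.3 -0.5 -0.8 -0.6 -0.7 -0.4 -0.7]
{'a': array([ 544., -207.,   20.]), 'b': array([ 599., -197.,   20.]), 'p': array([ 559., -127.,   92.]), 'e': array([610., -66.,  80.]), 'n': array([501., -84.,  66.]), 'e2': array([609., -62.,  80.])}
```

View pics/fit.png

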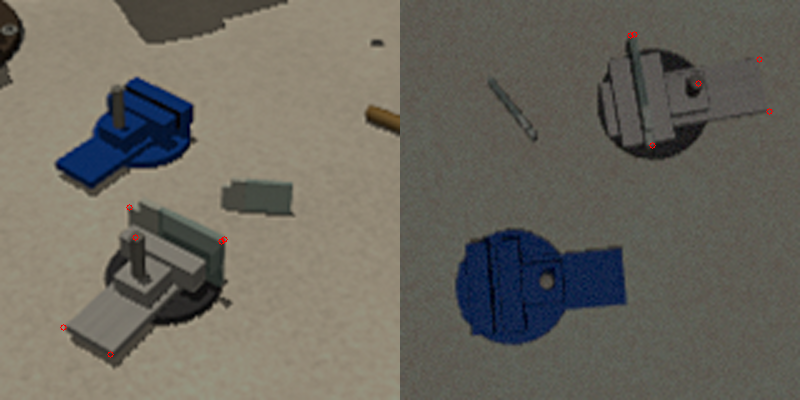

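The overlay fits within about 2 mm: post (559,-127), plate middle about (555,-75), and vise yaw 1.736. Next is a planning helper.

```bash
cat >> h.py <<'E'
def plan(pos,rpy,n,smooth=True):
    s=readout.state(); p=np.array(s["eef_pos"]);R=Ro.from_euler('xyz',s["tcp_rot"]); G=Ro.from_euler('xyz',rpy)
    print("at",p.round(1),np.degrees(s["tcp_rot"]).round(1),"t",s["t"],"op",round(s["opening"],3),"F",s["ft_force"].round(1),"q",np.round(s["joints"],2))
    for k in range(n):
        f=1/(n-k); d=np.round(R.inv().apply((np.array(pos)-p)*f)/10,2); r=np.round(np.degrees((R.inv()*G).as_rotvec())*f,1)
        print([d.tolist(),r.tolist()]); p=p+R.apply(d*10); R=R*Ro.from_rotvec(np.radians(r))
E
python3 -c "
from h import *
plan([559,-127,180],[-np.pi/2,0,.165],15)"
```

```text
at [172.6 600.7 214.7] [-90.  -0. -16.] t 1.0 op 1.002 F [-0.  -0.2 -0.3] q [ 1.19  0.49  1.56  0.    1.09 -0.11]
[[3.82, 0.23, -3.95], [-0.0, -1.7, 0.0]]
[[3.7, 0.23, -4.06], [-0.0, -1.7, 0.0]]
[[3.57, 0.23, -4.17], [-0.0, -1.7, 0.0]]
[[3.45, 0.23, -4.28], [-0.0, -1.7, 0.0]]
[[3.32, 0.23, -4.38], [-0.0, -1.7, 0.0]]
[[3.19, 0.23, -4.47], [-0.0, -1.7, 0.0]]
[[3.06, 0.23, -4.56], [-0.0, -1.7, 0.0]]
[[2.92, 0.23, -4.65], [-0.0, -1.7, 0.0]]
[[2.78, 0.23, -4.74], [-0.0, -1.7, 0.0]]
[[2.64, 0.23, -4.82], [-0.0, -1.7, 0.0]]
[[2.49, 0.23, -4.89], [-0.0, -1.7, 0.0]]
[[2.35, 0.23, -4.97], [-0.0, -1.7, 0.0]]
[[2.2, 0.23, -5.03], [-0.0, -1.7, 0.0]]
[[2.04, 0.24, -5.1], [-0.0, -1.7, 0.0]]
[[1.9, 0.23, -5.15], [-0.0, -1.7, 0.0]]
```

apply_moves([
  [[3.8,0.2,-4.0],[0,-1.7,0],9.5],
  [[3.7,0.2,-4.1],[0,-1.7,0],4],
  [[3.6,0.2,-4.2],[0,-1.7,0],4],
  [[3.5,0.2,-4.3],[0,-1.7,0],4],
  [[3.3,0.2,-4.4],[0,-1.7,0],4],
])

```text
t: 1.62
eef_pos: [304.0, 352.6, 204.0]
tcp_rot: [-1.569, -0.001, -0.121]
ft_force: [0.6, 0.1, -0.5]
opening: 0.636
```

apply_moves([
  [[3.2,0.2,-4.5],[0,-1.7,0],4],
  [[3.1,0.2,-4.6],[0,-1.7,0],4],
  [[2.9,0.2,-4.6],[0,-1.7,0],4],
  [[2.8,0.2,-4.7],[0,-1.7,0],4],
  [[2.6,0.2,-4.8],[0,-1.7,0],4],
])

```text
t: 2.25
eef_pos: [439.7, 104.0, 194.9]
tcp_rot: [-1.568, -0.006, 0.033]
ft_force: [0.6, 1.0, -0.4]
opening: 0.422
```

```bash
python3 -c "
from h import *
plan([559,-127,160],[-np.pi/2,0,.165],10)"
```

```text
at [439.7 104.  194.9] [-89.8  -0.3   1.9] t 2.25 op 0.422 F [ 0.6  1.  -0.4] q [ 0.08  0.27  1.99  0.    0.87 -1.52]
[[1.11, 0.35, -2.35], [-0.0, -0.8, 0.0]]
[[1.08, 0.35, -2.36], [-0.0, -0.8, 0.0]]
[[1.05, 0.35, -2.38], [-0.0, -0.7, 0.0]]
[[1.02, 0.35, -2.39], [-0.0, -0.8, 0.0]]
[[0.99, 0.35, -2.41], [-0.0, -0.7, 0.1]]
[[0.96, 0.34, -2.42], [-0.0, -0.8, 0.0]]
[[0.92, 0.34, -2.43], [-0.0, -0.7, 0.1]]
[[0.89, 0.34, -2.44], [-0.1, -0.8, 0.0]]
[[0.86, 0.35, -2.45], [-0.0, -0.7, 0.1]]
[[0.84, 0.35, -2.47], [-0.0, -0.8, 0.0]]
```

apply_moves([
  [[2.2,0.7,-4.7],[0,-1.5,0],4],
  [[2.1,0.7,-4.8],[0,-1.5,0],4],
  [[1.9,0.7,-4.8],[0,-1.5,0],4],
  [[1.8,0.7,-4.9],[0,-1.5,0],4],
  [[1.7,0.7,-4.9],[0,-1.5,0],4],
])

```text
t: 2.88
eef_pos: [561.3, -137.0, 160.1]
tcp_rot: [-1.569, -0.009, 0.167]
ft_force: [0.8, -0.0, 1.0]
opening: 0.421
```

```bash
python3 -c "
from h import *
plan([559,-127,110],[-np.pi/2,0,.165],5)
c=[]
for n in('scene','top'):
    p=read_camera(n); u=w2p(p,[559,-127,92])[0]
    for q in nets.mark_of(p,'jaw_post')[:2]: print(c2w(p,q['point']).round(),q['confidence'])
    u=u.astype(int); c.append(cv2.resize(p['img'][u[1]-40:u[1]+40,u[0]-40:u[0]+40],(400,400),interpolation=cv2.INTER_CUBIC))
save(np.hstack(c),'a.png')"
```

```text
at [ 561.3 -137.   160.1] [-89.9  -0.5   9.6] t 2.875 op 0.421 F [ 0.8 -0.   1. ] q [-0.36  0.48  1.74  0.01  0.91 -2.1 ]
[[-0.02, 1.0, 0.2], [-0.0, 0.0, 0.1]]
[[-0.02, 1.0, 0.2], [-0.0, 0.0, 0.1]]
[[-0.02, 1.0, 0.2], [-0.0, 0.0, 0.1]]
[[-0.02, 1.01, 0.21], [-0.0, 0.1, 0.1]]
[[-0.01, 1.0, 0.2], [-0.1, 0.0, 0.1]]
[ 558. -126.   93.] 0.91
```

View pics/a.png

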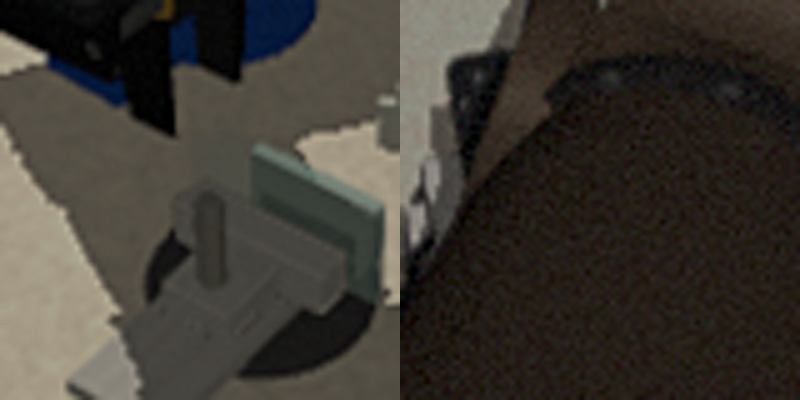

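The scene view shows the post standing clear, with the fingers above and behind it. The nets agree on (558,-126), so I'll align and descend to TCP z≈55.

apply_moves([
  [[0,0.8,0.5],[0,0,0.3],4],
  [[0,0.8,0.5],[0,0,0.2],4],
  [[0,0.8,0],[0,0,0],4],
  [[0,0.8,0],[0,0,0],4],
  [[0,0.5,0],[0,0,0],4],
])

```text
t: 3.7
eef_pos: [557.8, -121.6, 121.1]
tcp_rot: [-1.569, 0.001, 0.168]
ft_force: [0.2, 0.2, -0.4]
opening: 0.419
```

```bash
python3 -c "
from h import *
plan([558.5,-126.5,55],[-np.pi/2,0,.165],8)
p=read_camera('scene')
print(w2p(p,[readout.state()['eef_pos'],[558.5,-126.5,92]]))
save(p['img'][190:270,260:360],'b.png',6)"
```

```text
at [ 557.8 -121.6  121.1] [-89.9   0.    9.6] t 3.7 op 0.419 F [ 0.2  0.2 -0.4] q [-0.33  0.53  1.79  0.    0.83 -2.07]
[[-0.0, 0.83, -0.06], [-0.0, 0.0, -0.0]]
[[-0.0, 0.83, -0.06], [-0.0, 0.0, -0.0]]
[[-0.0, 0.83, -0.06], [-0.0, 0.0, -0.0]]
[[-0.0, 0.82, -0.07], [-0.0, 0.0, -0.0]]
[[-0.0, 0.83, -0.06], [-0.0, 0.0, -0.0]]
[[-0.0, 0.82, -0.07], [-0.0, 0.1, -0.0]]
[[-0.01, 0.83, -0.06], [-0.1, 0.0, -0.0]]
[[-0.0, 0.82, -0.07], [-0.0, 0.1, -0.0]]
[[304.88072339 223.78308166]
 [303.95604757 234.33966898]]
```

View pics/b.png

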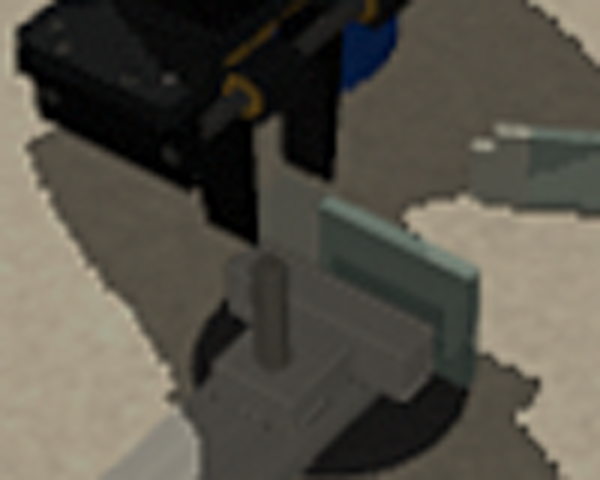

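The fingers straddle the post, with the finger midpoint at about px (305,224) just above the post top at (304,234). Descending.

apply_moves([
  [[0,1.2,-0.2],[0,0,0],4],
  [[0,1.2,-0.2],[0,0,0],4],
  [[0,1.2,-0.1],[0,0,0],4],
  [[0,1.0,0],[0,0,0],4],
  [[0,0.8,0],[0,0,0],4],
])

```text
t: 4.38
eef_pos: [558.5, -127.2, 62.8]
tcp_rot: [-1.568, 0.001, 0.167]
ft_force: [0.0, 0.2, -0.1]
opening: 0.423
```

apply_moves([
  [[0,0.6,0],[0,0,0],3],
  [[0,0,0],[0,0,0],1],
  [[0,0,0],[0,0,0],0.5],
  [[0,0,0],[0,0,0],0.5],
  [[0,0,0],[0,0,0],0.5],
])

```text
t: 5.0
eef_pos: [558.4, -126.9, 56.1]
tcp_rot: [-1.568, 0.002, 0.168]
ft_force: [0.5, 0.3, -4.6]
opening: 0.143
```

Gripped: the opening of 13.6 mm matches the 14 mm post. Now slide it open.

apply_moves([
  [[0,0,-0.7],[0,0,0],0.5],
  [[0,0,-0.8],[0,0,0],0.5],
  [[0,0,-0.8],[0,0,0],0.5],
  [[0,0,-0.8],[0,0,0],0.5],
  [[0,0,-0.5],[0,0,0],0.5],
])

```text
t: 5.62
eef_pos: [564.7, -164.2, 56.0]
tcp_rot: [-1.567, 0.002, 0.168]
ft_force: [0.9, 4.2, -2.2]
opening: 0.141
```

```bash
python3 -c "
from h import *
s=readout.state();print(s['eef_pos'],s['opening'],s['ft_force'],s['tcp_rot'])"
```

```text
[ 564.67396903 -164.21499418   56.04418178] 0.1414513141308325 [ 0.85358356  4.18959587 -2.21425761] [-1.5669443   0.00180869  0.16750232]
```

The jaw is 38 mm open. Release and rise.

apply_moves([
  [[0,0,0],[0,0,0],4],
  [[0,0,0],[0,0,0],4],
  [[0,0,0],[0,0,0],4],
  [[0,-1,0],[0,0,0],4],
  [[0,-3,0],[0,0,0],4],
])

```text
t: 6.25
eef_pos: [564.4, -165.2, 96.5]
tcp_rot: [-1.567, 0.004, 0.167]
ft_force: [0.8, 0.4, 0.2]
opening: 0.417
```

apply_moves([
  [[0,-3,0],[0,0,0],5],
  [[0,-3,2],[0,0,0],5],
  [[0,-1,2.5],[0,0,0],5],
  [[0,0,2.5],[0,0,0],5],
  [[0,0,1],[0,0,0],5],
])

```text
t: 6.88
eef_pos: [551.9, -85.1, 175.0]
tcp_rot: [-1.571, -0.003, 0.167]
ft_force: [0.6, -1.0, -0.2]
opening: 0.524
```

```bash
python3 -c "
from h import *
plan([555,-75,120],[-np.pi/2,0,.165],3)
p=read_camera('scene')
for t in('jaw_post','plate','plate_notch','vise'):
  for q in nets.mark_of(p,t)[:2]: print(t,c2w(p,q['point']).round(),q['confidence'])
print(w2p(p,[readout.state()['eef_pos'],[555,-75,80]]))
save(p['img'][170:290,260:380],'c.png',5)"
```

```text
at [551.9 -85.1 175. ] [-90.   -0.2   9.6] t 6.875 op 0.524 F [ 0.6 -1.  -0.2] q [-0.27  0.44  1.77  0.    0.93 -2.01]
[[0.15, 1.83, 0.32], [-0.0, 0.0, 0.1]]
[[0.16, 1.84, 0.31], [-0.0, 0.1, 0.0]]
[[0.15, 1.83, 0.32], [-0.0, 0.0, 0.1]]
jaw_post [ 565. -168.   95.] 0.8
plate [557. -69.  25.] 0.78
plate [543.  58.   6.] 0.72
plate_notch [507. -80.  76.] 0.74
plate_notch [ 502. -385.    0.] 0.66
vise [553. -69.   1.] 0.64
vise [361.  70.  -3.] 0.58
[[314.05270002 197.3571126 ]
 [319.14673384 227.00711898]]
```

View pics/c.png

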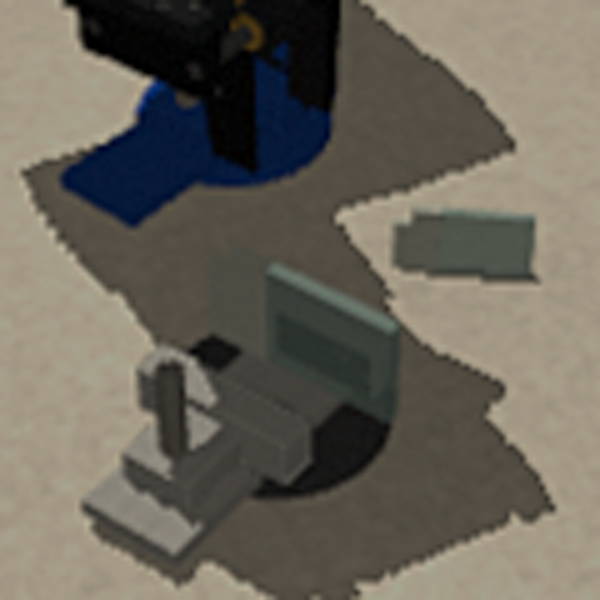

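The jaw is open (post at about (565,-166)) and the plate is still upright, its top middle at scene px (320,226), as predicted for (555,-74,80). Descending onto it.

apply_moves([
  [[0.2,1.5,0.4],[0,0,0.1],5],
  [[0.1,2.5,0.4],[0,0,0.1],5],
  [[0,2,0.2],[0,0,0],5],
  [[0,1,0],[0,0,0],5],
  [[0,0,0],[0,0,0],5],
])

```text
t: 7.75
eef_pos: [553.2, -77.7, 97.9]
tcp_rot: [-1.569, 0.005, 0.162]
ft_force: [0.2, 0.8, 1.1]
opening: 0.525
```

```bash
python3 -c "
from h import *
plan([555,-73.5,54],[-np.pi/2,0,.165],5)"
```

```text
at [553.2 -77.7  97.9] [-89.9   0.3   9.3] t 7.75 op 0.525 F [0.2 0.8 1.1] q [-0.26  0.55  1.84 -0.    0.76 -1.99]
[[0.05, 0.88, 0.08], [-0.0, -0.0, -0.1]]
[[0.05, 0.88, 0.08], [-0.0, -0.0, -0.0]]
[[0.05, 0.88, 0.07], [-0.0, -0.0, -0.1]]
[[0.05, 0.88, 0.08], [-0.0, -0.1, -0.0]]
[[0.05, 0.87, 0.07], [-0.1, -0.0, -0.1]]
```

apply_moves([
  [[0.1,1.0,0.1],[0,0,0],5],
  [[0,1.0,0.1],[0,0,0],5],
  [[0,1.0,0.1],[0,0,0],5],
  [[0,0.8,0.1],[0,0,0],5],
  [[0,0.4,0],[0,0,0],4],
])

```text
t: 8.38
eef_pos: [554.1, -73.6, 54.1]
tcp_rot: [-1.57, 0.003, 0.162]
ft_force: [0.0, -0.0, 0.7]
opening: 0.467
```

```bash
python3 -c "
from h import *
plan([555,-73.5,54],[-np.pi/2,0,.165],1)"
```

```text
at [554.1 -73.6  54.1] [-90.    0.2   9.3] t 8.375 op 0.467 F [ 0.  -0.   0.7] q [-0.25  0.61  1.87 -0.    0.66 -1.98]
[[0.09, 0.01, -0.0], [-0.0, -0.2, -0.2]]
```

Close on the plate.

apply_moves([
  [[0,0,0],[0,0,0],2.5],
  [[0,0,0],[0,0,0],1.2],
  [[0,0,0],[0,0,0],0.3],
  [[0,0,0],[0,0,0],0.1],
  [[0,0,0],[0,0,0],0.1],
])

```text
t: 9.0
eef_pos: [554.4, -73.8, 54.6]
tcp_rot: [-1.571, 0.002, 0.162]
ft_force: [-0.2, -0.2, -0.5]
opening: 0.081
```

apply_moves([
  [[0,-0.3,0],[0,0,0],0.1],
  [[0,-0.8,0],[0,0,0],0.1],
  [[0,-1.2,0],[0,0,0],0.1],
  [[0,-1.5,0],[0,0,0],0.1],
  [[0,-1.5,0],[0,0,0],0.1],
])

```text
t: 9.62
eef_pos: [554.3, -73.7, 111.0]
tcp_rot: [-1.57, 0.003, 0.162]
ft_force: [0.9, -0.4, 0.1]
opening: 0.085
```

Holding the plate (8 mm opening). Continue up.

apply_moves([
  [[0,-2.5,0],[0,0,0],0.1],
  [[0,-3,0],[0,0,0],0.1],
  [[0,-3,0],[0,0,0],0.1],
  [[0,-3,0],[0,0,0],0.1],
  [[0,-2,0],[0,0,0],0.1],
])

```text
t: 10.25
eef_pos: [553.8, -73.5, 255.2]
tcp_rot: [-1.571, 0.0, 0.162]
ft_force: [0.0, 1.1, -1.0]
opening: 0.083
```

```bash
python3 -c "
from h import *
a=.5**.5
g=Ro.from_matrix(np.array([[0,-1,0],[a,0,-a],[a,0,a]]).T).as_euler('xyz');print(g)
plan([580,0,300],g,20)"
```

```text
[-0.78539816  0.         -1.57079633]
at [553.8 -73.5 255.2] [-90.    0.    9.3] t 10.25 op 0.083 F [ 0.   1.1 -1. ] q [-0.25  0.36  1.67 -0.    1.12 -1.98]
[[0.19, -0.22, 0.34], [1.6, 4.7, -1.9]]
[[0.17, -0.21, 0.36], [1.7, 4.7, -1.9]]
[[0.14, -0.19, 0.38], [1.7, 4.7, -1.9]]
[[0.12, -0.18, 0.4], [1.7, 4.7, -1.9]]
[[0.09, -0.16, 0.41], [1.7, 4.7, -1.9]]
[[0.06, -0.15, 0.42], [1.7, 4.7, -2.0]]
[[0.03, -0.13, 0.43], [1.6, 4.7, -1.9]]
[[-0.0, -0.12, 0.43], [1.7, 4.7, -1.9]]
[[-0.03, -0.11, 0.44], [1.7, 4.7, -2.0]]
[[-0.07, -0.1, 0.43], [1.6, 4.7, -2.0]]
[[-0.1, -0.09, 0.43], [1.6, 4.7, -1.9]]
[[-0.13, -0.08, 0.42], [1.7, 4.6, -1.9]]
[[-0.16, -0.07, 0.41], [1.7, 4.7, -2.0]]
[[-0.19, -0.06, 0.4], [1.6, 4.6, -1.9]]
[[-0.22, -0.06, 0.39], [1.7, 4.7, -2.0]]
[[-0.25, -0.06, 0.37], [1.6, 4.6, -1.9]]
[[-0.28, -0.05, 0.35], [1.7, 4.7, -2.0]]
[[-0.31, -0.06, 0.33], [1.6, 4.6, -1.9]]
[[-0.33, -0.06, 0.3], [1.7, 4.7, -2.0]]
[[-0.35, -0.05, 0.28], [1.6, 4.6, -1.9]]
```

apply_moves([
  [[0.2,-0.2,0.3],[1.7,4.7,-1.9],0.1],
  [[0.2,-0.2,0.4],[1.7,4.7,-1.9],0.1],
  [[0.1,-0.2,0.4],[1.7,4.7,-1.9],0.1],
  [[0.1,-0.2,0.4],[1.7,4.7,-1.9],0.1],
  [[0.1,-0.2,0.4],[1.7,4.7,-1.9],0.1],
])

```text
t: 10.88
eef_pos: [560.2, -54.0, 274.5]
tcp_rot: [-1.386, -0.14, -0.273]
ft_force: [0.5, 0.2, -0.0]
opening: 0.083
```

apply_moves([
  [[0.1,-0.2,0.4],[1.7,4.7,-1.9],0.1],
  [[0,-0.1,0.4],[1.7,4.7,-1.9],0.1],
  [[0,-0.1,0.4],[1.7,4.7,-1.9],0.1],
  [[0,-0.1,0.4],[1.7,4.7,-1.9],0.1],
  [[-0.1,-0.1,0.4],[1.7,4.7,-1.9],0.1],
])

```text
t: 11.5
eef_pos: [565.4, -36.2, 291.2]
tcp_rot: [-1.153, -0.182, -0.733]
ft_force: [0.2, -0.4, -0.6]
opening: 0.085
```

```bash
python3 -c "
from h import *
plan([580,0,300],[-np.pi/4,0,-np.pi/2],10)"
```

```text
at [565.4 -36.2 291.2] [-66.  -10.4 -42. ] t 11.5 op 0.085 F [ 0.2 -0.4 -0.6] q [-0.33  0.21  1.86  0.45  0.79 -1.48]
[[-0.12, 0.05, 0.38], [1.5, 4.5, -1.9]]
[[-0.15, 0.05, 0.37], [1.5, 4.5, -1.9]]
[[-0.18, 0.06, 0.35], [1.5, 4.5, -1.9]]
[[-0.2, 0.06, 0.34], [1.6, 4.5, -1.9]]
[[-0.23, 0.06, 0.32], [1.5, 4.5, -1.9]]
[[-0.26, 0.06, 0.3], [1.6, 4.5, -1.9]]
[[-0.28, 0.06, 0.27], [1.5, 4.5, -1.9]]
[[-0.31, 0.06, 0.25], [1.6, 4.6, -1.9]]
[[-0.33, 0.05, 0.23], [1.5, 4.5, -1.9]]
[[-0.34, 0.05, 0.19], [1.6, 4.6, -1.9]]
```

apply_moves([
  [[-0.1,0.1,0.4],[1.5,4.5,-1.9],0.1],
  [[-0.2,0.1,0.4],[1.5,4.5,-1.9],0.1],
  [[-0.2,0.1,0.4],[1.5,4.5,-1.9],0.1],
  [[-0.2,0.1,0.3],[1.5,4.5,-1.9],0.1],
  [[-0.2,0.1,0.3],[1.5,4.5,-1.9],0.1],
])

```text
t: 12.12
eef_pos: [572.7, -15.9, 299.4]
tcp_rot: [-0.941, -0.129, -1.173]
ft_force: [1.5, 0.2, -0.7]
opening: 0.086
```

apply_moves([
  [[-0.3,0.1,0.3],[1.5,4.5,-1.9],0.1],
  [[-0.3,0.1,0.3],[1.5,4.5,-1.9],0.1],
  [[-0.3,0.1,0.2],[1.5,4.0,-1.9],0.1],
  [[-0.3,0,0.2],[1.0,2.5,-1.5],0.1],
  [[-0.2,0,0.2],[0.5,1.5,-1.0],0.1],
])

```text
t: 12.75
eef_pos: [578.6, 2.9, 308.6]
tcp_rot: [-0.799, -0.043, -1.502]
ft_force: [-0.8, 0.6, -1.4]
opening: 0.08
```

```bash
python3 -c "
from h import *
plan([580,0,300],[-np.pi/4,0,-np.pi/2],4)"
```

```text
at [578.6   2.9 308.6] [-45.8  -2.5 -86. ] t 12.75 op 0.08 F [-0.8  0.6 -1.4] q [-0.18  0.13  2.07  0.66  0.23 -0.85]
[[0.07, 0.18, -0.13], [0.2, 1.1, -0.3]]
[[0.07, 0.18, -0.13], [0.2, 1.1, -0.2]]
[[0.07, 0.17, -0.13], [0.1, 1.2, -0.3]]
[[0.06, 0.18, -0.13], [0.2, 1.1, -0.2]]
```

The pose is about 4° from nominal and q5 is near its lower limit, so I stop here, let it settle and check.

apply_moves([
  [[0,0,0],[0,0,0],0.1],
  [[0,0,0],[0,0,0],0.1],
  [[0,0,0],[0,0,0],0.1],
  [[0,0,0],[0,0,0],0.1],
  [[0,0,0],[0,0,0],0.1],
])

```text
t: 13.38
eef_pos: [578.3, 3.2, 310.3]
tcp_rot: [-0.797, -0.043, -1.499]
ft_force: [-0.2, 0.5, -0.7]
opening: 0.081
```

```bash
python3 -c "
from h import *
plan([580,0,300],[-np.pi/4,0,-np.pi/2],1)
p=read_camera('scene'); s=readout.state(); print(s['qvel'].round(4))
for t in('jaw_post','plate','plate_notch','glue_jar','foam_arch','brush'):
  for q in nets.mark_of(p,t)[:2]: print(t,c2w(p,q['point']).round(),round(q['confidence'],2))
print(w2p(p,s['eef_pos']))
save(p['img'][100:290,240:440],'d.png',3.1)"
```

```text
at [578.3   3.2 310.3] [-45.7  -2.5 -85.9] t 13.375 op 0.081 F [-0.2  0.5 -0.7] q [-0.18  0.13  2.07  0.66  0.23 -0.85]
[[0.29, 0.84, -0.62], [0.6, 4.7, -1.1]]
[ 0.0019 -0.0002 -0.0015 -0.0001 -0.0013  0.0035]
jaw_post [ 564. -169.   92.] 0.8
jaw_post [367.  22.  94.] 0.63
plate [544.  58.   3.] 0.94
plate [604.   7. 289.] 0.73
plate_notch [562.  51. 325.] 0.86
plate_notch [515.  36.  41.] 0.82
glue_jar [540. 421.   3.] 0.78
glue_jar [ 500. -386.   -1.] 0.52
foam_arch [ 503. -387.    0.] 0.92
brush [623. 290.  -1.] 0.92
[[352.61077658 132.96534024]]
```

View pics/d.png

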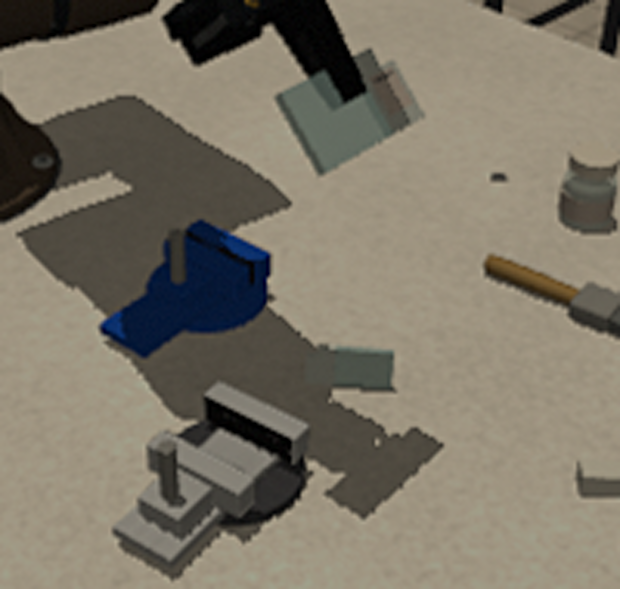

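The plate is held at about crop px (350,115). Its frosted, notched end points to the robot's left, and the labelled face looks up and away. The vise is open and the bystanders have not moved. Handing in.

```bash
python3 -c "
from h import *
print(env.job_done())"
```

```text
the job is handed in; nothing more can be done
None
```

I opened the aluminium vise about 38 mm by its post and only then lifted the plate straight up from between the jaws. I turned it to the final pose and handed the job in at about 13.7 s while still holding it. No verdict was reported.

These are the last checks before handing in:
- **Grip:** the opening was about 8 mm, which matches the plate's thickness, and the arm was at rest.
- **Height:** the networks put the lower edge at about 289 mm, near (604, 7).
- **Direction:** the notch was at y ≈ +51 mm, so the frosted end points to the robot's left, about 5° off by the tool pose.
- **Tilt:** by the tool pose the plate is laid back about 45°. In the picture the labelled face looks up and away from the robot.
- **Jaw:** the post was found about 40 mm from where it started, so the jaw is still open.
- **Other things on the table:** the jar, foam arch and brush were found within about 5 mm of their first positions, which is the networks' own error.

The final tool pose is about 5° off nominal. I left it there because joint 5 was near its lower limit, and 5° is inside the tolerances. None of the checks failed or disagreed.

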